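# Wedge open the buffing-head gear case

### The job

Take the wedge from its stand and part the press-fit cover of the gear case from its bolted half by working the wedge down into the pry slots at the two ends of the seam in turn, until the cover stands more than 10 mm off the bolted half at both ends. Bring it off evenly: neither end may ever be more than 6 mm ahead of the other, and only the wedge may push the cover, not the gripper or arm. Then put the wedge back upright in its stand, blade down, and leave the other things where they are.

Things in the scene. Friction and masses are not known exactly. Their poses are not given: they have to be found in the camera images.
- case: Near half of a split aluminium gear case, bolted to the bench (fixed): 170 mm long (y, along the seam), 80 high, foot flange and shaft stub on the robot's side. Origin: on the bench, in the seam plane, mid-length; x square to the seam, from this half to the cover (away from the robot); z up. It lies at x -46 to 0; its seam face is the flat upright plane x = 0, z 6 to 80 mm.
- cover: Far half: the press-fit cover, 170 x 46 x 74 mm, boss on its far face, carried on dowels 6 mm above the bench. Origin 80 mm below cover_left; axes as the case when home. Each end shifts almost independently of the other: about 8 N along the case's x at one slot moves that end only. It stays where left, stops at 14.8 mm opening, and starts up to 2.8 mm open at either end.
- cover_left (a point): Point of the cover at its left (+y) pry slot; coincides with seat_left when fully home. Opening of the left end = its distance from seat_left along the case's x. Pry slot: over the last 42 mm of its length (this point is 17.5 mm from the end) the cover's seam face is cut back 8 mm: an upright slot, open at top and outer end, 8 mm plus the opening wide, 74 mm deep, top edges at z = 80 mm.
- cover_right (a point): The same for the right (-y) end: a like pry slot, this point 17.5 mm from the end; coincides with seat_right when fully home.
- seat_left (a point): Top edge of the bolted half's flat seam face, at the middle of the left (+y) pry slot: case frame (0, 67.5, 80) mm, axes as the case.
- seat_right (a point): The same at the right (-y) pry slot: case frame (0, -67.5, 80) mm.
- wedge_grip (a point): Centre of the wedge's square maple handle, 30 x 30 mm, 64 tall; loose, 0.2 to 0.4 kg. z up the handle, y along the blade's width, x from flat to bevelled face. Under the handle a steel collar 50 x 50 x 6 mm (underside 38 mm below this point), then the blade. Starts upright in the stand, collar on its top, bevel away from the robot.
- wedge_tip (a point): Middle of the blade's tip: 108 mm below wedge_grip, at x = -10 mm. Steel blade 70 mm long, 24 wide; flat face x = -11 mm; 2 mm thick at the tip, 3 mm more per 10 mm up. In a slot, flat face on the bolted half and bevel to the cover, it meets a home cover with the tip 20 mm below the top edge, then opens that end 3 mm per 10 mm of depth; pushing down takes 5 to 20 N.
- stand_top (a point): Centre of the top of the wedge's stand: fixed dark wooden stool 90 x 90 mm, 80 high, four corner legs, its 14 mm top board with a 34 x 34 mm square hole for the blade. The wedge hangs in it, collar on top; wedge_grip is then 38 mm above this point. Axes as the stand, z up.
- mandrel: Bystander: loose maple mandrel, 170 mm long, 34 mm thick at one end, lying on the bench. Origin under its middle, x along it.
- folder: Bystander: flat bone folder, 152 x 24 x 6 mm, loose on the bench. Origin under its middle, x along it.
- torch: Bystander: flat nickel-plated pocket torch, about 107 x 44 x 32 mm, loose on the bench. Origin under its middle, x along it.

How it is judged (in metres and radians):
On the way, in this order (a step that is already met when the one before it is completed fails the run):
1. both ends of the cover are eased at least 4 mm off the bolted half (x of each of cover_left, cover_right in the frame of case above 0.004 m), for 0.2 s.
2. both ends of the cover are more than 10 mm off (x of each of cover_left, cover_right in the frame of case above 0.01 m), for 0.2 s.
At the end, for the whole second after the job is handed in: The cover is more than 10 mm off the bolted half at both ends, and the wedge hangs upright (within 0.08 rad), released, in its stand with its collar on the stand's top (within 4 mm in height, 12 mm sideways) (all of step 2 and horizontal distance between wedge_grip and stand_top below 0.012 m and z of wedge_grip in the frame of stand_top between 0.034 and 0.042 m and angle between wedge_grip's own z axis and vertical below 0.08 rad); the robot touches nothing.
It fails at once if one end of the cover gets more than 6 mm ahead of the other (cover askew by over 0.046 rad) (angle between the x axis of cover_left and the x axis of case, either way round above 0.046 rad).
It fails at once if the gripper or arm itself pushes the cover (contact force between any of the fingers, the arm and cover above 2 N).
It fails at once if a bystander is moved more than 25 mm (distance of any of mandrel, folder, torch from where it was at the start of the episode above 0.025 m).
It also fails if it takes over 64 s, if anything falls off the work surface, if the arm or the gripper's body presses on something with over 40 N, if the wrist force passes 120 N, or if a joint passes its speed limit or range.

### The arm

A 6-joint arm with a two-finger parallel gripper is mounted at the origin on the work surface. World frame = base frame: x ahead of the robot, y to its left, z up, the work surface at z = 0. Lengths are in mm, angles in rad, forces in N, time in s.
With the tool pointing down it reaches from about 275 to 1000 mm from the base axis. Payload 8.4 kg.
Tool frame: the origin (TCP) lies at the very end of the fingers, on their centre line; the grasp point (between the pads) lies 19 mm behind it; z points along the fingers, y is the line along which they close (so a half turn about z gives the same grasp; the last joint's range is limited). The gripper opens to 85 mm and grips with 20 to 120 N. Pads are 22 mm wide; open, the fingers measure 114 mm over their backs; the gripper's body (76 mm by 85 mm) begins 54 mm behind the grasp point. The pads swing forward as they close: fully open they stand 13 mm farther back than shut.
Start: joints at [-1.334, 0.353, 1.633, -0, 1.155, -0.002], TCP at [147.834, -607.267, 231.281] pointing down, gripper open.
Joint ranges: [-2.63, 2.63], [-0.92, 2.1], [0.06, 2.66], [-1.3, 4.44], [0, 2.69], [-3.02, 3.02]. Speed limits (rad/s): [2.22, 2.22, 2.79, 3.14, 3.14, 3.14].

### API

Orientations are given as a 3x3 rotation matrix whose columns are the frame's x, y, z axes.
In Python, from cell import * gives the robot as it stands.
- The arm moves only by the tool step_arm, never from a script. Its argument "increments" is one flat list of numbers, 7 for each row, row after row: the finger opening in mm, from 0 to 85.4, then the shift along the tool's x, y, z in units of 40 mm (1.0 is 40 mm), then the turn, a rotation vector about the tool's x, y, z in units of 5 degrees (1.0 is 5 degrees). A call has 1 to 20 rows; each row is the pose to reach, as a shift and turn from the pose commanded when the call began, along the tool's axes at that moment; what a row does not reach only later rows make up. A row lasts 1/10 s, in which the tool goes at most 50 mm and 8.59 degrees, less where a joint would pass 70% of its speed; a pose out of reach is approached as far as the arm can. A call with a gripper value outside its range is refused whole. The fingers move at their own pace and stop on an object; "squeeze" is the grip in N (left out, the last holds). Time passes only in rows, so rows that repeat a pose let the fingers close. It gives the time, the measured TCP pose, the force, the opening and the grip force at its end, in the units of the state.
- get_state(): the state, without advancing time (a new reading comes with each control period).
- get_image(name): name is "side" or "top" or "wrist"; returns (picture, depth): 384x512x3 uint8, red, green, blue; 384x512 float32, mm along the optical axis (not along the pixel's ray), 0 where there is no reading.
- get_calibration(name): a dict with "fx", "fy", "cx", "cy" (pixels), "R" (3x3) and "t" (3): a world point X has camera coordinates R X + t. Camera axes: x right, y down, z forward; pixel columns grow to the right and rows downward; lengths in mm; the calibration is good to about 2 mm. A picture is of the moment at which its call begins: read the wrist's pose just before it. get_calibration takes no time and is no camera call; for the wrist camera it gives the pose at the moment of the call.
- sign_off(): hands the job in; it is judged then, once.
The state is a dict: "time_s": time; "q": joint angles; "dq": joint speeds; "joint_torque": joint torques, N m; "eef_pos": TCP position; "eef_rot": TCP orientation; "wrist_force": force on the tool from outside, world axes, zero at the start; "torque": the same for the moment, N m; "width": opening from 0.0 (shut) to 1.0 (fully open); "grip_force": force on a finger pad.
Only numpy, scipy, OpenCV 4.12 (cv2) and the standard library are available. Lean on these libraries where they do the work, as an engineer would, in place of code of your own. Each camera call takes 0.05 s, during which the arm holds its last target. There are 200 camera calls.

## Working session

There is one attempt and no reset: what is moved stays moved. The work goes in short steps, Python scripts to look and compute and a tool call to move; the robot and the scene stay as the last step left them, time stands still between calls to the robot, and variables do not carry over. Pictures are saved under pics/ and viewed, at most 10 in all, crops included, and the job is handed in when it is done.

Besides the shell and the picture viewer there is one more tool, called as a command line: name --argument value ..., lists and objects as JSON in quotes. step_arm: Moves the arm, as the interface text tells. Its arguments: {"type":"object","properties":{"increments":{"type":"array"},"squeeze":{"type":"number"}},"required":["increments"]}

```bash
mkdir -p pics
cat > h.py <<'E'
from cell import *
import numpy as np, cv2
def snap(n,f=None):
    c=get_calibration(n); p,d=get_image(n)
    np.savez('pics/%s.npz'%(f or n),p=p,d=d,**{k:np.array(v) for k,v in c.items()})
    cv2.imwrite('pics/%s.png'%(f or n),p[:,:,::-1]); return p,d,c
def load(f): return np.load('pics/%s.npz'%f)
def cloud(L):
    d=L['d'];v,u=np.mgrid[:d.shape[0],:d.shape[1]]
    c=np.stack([(u-L['cx'])/L['fx']*d,(v-L['cy'])/L['fy']*d,d],-1)
    W=(c-L['t'])@L['R']; W[d==0]=np.nan; return W
E
python3 - <<'E'
from h import *
for n in ('top','side'):
    p,d,c=snap(n); print(n,c['fx'],np.round(c['R'],3).tolist(),np.round(c['t']).tolist(),(-c['R'].T@c['t']).round() if hasattr(c['R'],'T') else '')
a=cv2.imread('pics/top.png');b=cv2.imread('pics/side.png')
s=get_state();print(s)
cv2.imwrite('pics/both.png',cv2.resize(np.vstack([a,b]),None,fx=.78,fy=.78))
E
```

```text
top 407.14930778431375 [[0.019, -1.0, 0.001], [-0.991, -0.019, -0.134], [0.134, 0.002, -0.991]] [2.0, 613.0, 1101.0] [ 460.   12. 1173.]
side 431.3973457341434 [[-0.744, -0.668, 0.015], [-0.471, 0.509, -0.721], [0.473, -0.544, -0.693]] [474.0, 331.0, 952.0] [ 58. 666. 891.]
{'time_s': 0.1, 'q': array([-1.33442246e+00,  3.53624177e-01,  1.63407550e+00,  1.83422759e-05,
        1.15517505e+00, -2.35630892e-03]), 'dq': array([-0.00107645, -0.00209795, -0.0006829 ,  0.0012719 ,  0.00133133,
        0.00086695]), 'joint_torque': array([ 5.40289511e-04, -6.06358624e+01, -3.42818749e+01,  5.01684872e-05,
        3.85777355e-03,  7.36089930e-06]), 'eef_pos': array([ 147.72428557, -606.84742788,  230.60172604]), 'eef_rot': array([[ 9.71640789e-01,  2.36461616e-01, -2.83920316e-04],
       [ 2.36461785e-01, -9.71639985e-01,  1.25035284e-03],
       [ 1.97921207e-05, -1.28203012e-03, -9.99999178e-01]]), 'wrist_force': array([ 0.26707045,  0.23070513, -0.1937904 ]), 'torque': array([-0.02205236, -0.08055507, -0.01993382]), 'grip_force': 0.0, 'width': 0.9987185327101474}
```

View pics/both.png

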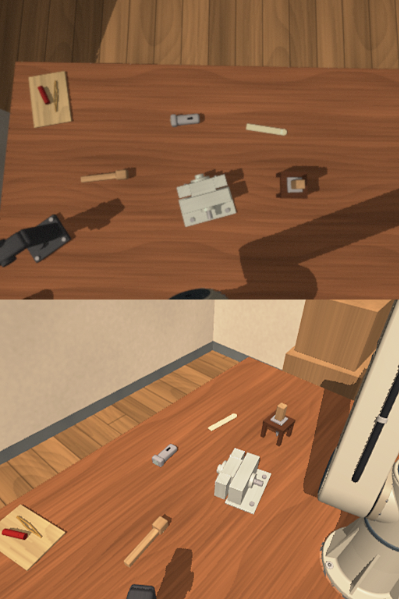

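The top view shows (in original pixels) the case around (265,255), the stand at (382,236), and the torch, folder and mandrel well away from both. Next I'll measure from the depth clouds and an enlarged crop.

Run:
```python
from h import *
L=load('top');W=cloud(L);p=L['p']
S=load('side');V=cloud(S)
P=np.vstack([W.reshape(-1,3),V.reshape(-1,3)]);src=np.r_[np.zeros(W.size//3),np.ones(V.size//3)]
def rect(lab,m):
    q=P[m]; 
    if len(q)<8: print(lab,len(q));return
    r=cv2.minAreaRect(q[:,:2].astype(np.float32)); print(lab,len(q),np.round(q.mean(0),1),np.round(r[0],1),np.round(r[1],1),round(r[2],1))
pix=lambda u,v:W[int(v),int(u)]
c=pix(265,250);s=pix(382,236);print(c,s)
for k in (0,1):
  near=lambda c,r:(np.hypot(P[:,0]-c[0],P[:,1]-c[1])<r)&(src==k)
  rect('case top',near(c,140)&(P[:,2]>74)&(P[:,2]<86))
  rect('handle top',near(s,80)&(P[:,2]>140)&(P[:,2]<160))
  rect('collar',near(s,80)&(P[:,2]>83)&(P[:,2]<91))
  rect('standtop',near(s,90)&(P[:,2]>74)&(P[:,2]<83))
  rect('stand',near(s,90)&(P[:,2]>60)&(P[:,2]<91))
a=cv2.resize(p[190:300,215:425,::-1],None,fx=3.8,fy=3.8,interpolation=cv2.INTER_CUBIC)
b=cv2.resize(S['p'][120:290,260:400,::-1],None,fx=3.4,fy=3.4,interpolation=cv2.INTER_CUBIC)
cv2.imwrite('pics/c1.png',a);
```

```text
[452.53383622  -2.27050174  82.73860122] [ 493.0224129  -291.85508535  154.29963066]
case top 2160 [456.7   7.6  81. ] [456.5   7.5] [110.8 170.2] 15.3
handle top 148 [ 492.3 -299.2  150.4] [ 492.3 -300.8] [27.7 30.7] 1.3
collar 301 [ 488.3 -295.3   85.9] [ 491.4 -299.6] [87.3 88.7] 1.0
standtop 646 [ 491.2 -296.4   80.4] [ 491.5 -299.7] [87.8 91.7] 1.1
stand 978 [ 490.3 -294.7   81.7] [ 491.4 -299.8] [88.  91.7] 0.9
case top 1754 [453.4  17.3  78.5] [459.9  12.9] [101.8 175.3] 16.0
handle top 86 [ 490.8 -292.   147. ] [ 492.2 -294. ] [28.9 35. ] 5.1
collar 93 [ 487.1 -287.4   85.4] [ 494.6 -296.3] [55.  58.3] 8.3
standtop 412 [ 486.1 -284.2   78.6] [ 491.4 -293.2] [91.2 94. ] 1.1
stand 616 [ 485.  -281.1   77.8] [ 491.3 -294. ] [91.8 95.5] 1.7
```

View pics/c1.png

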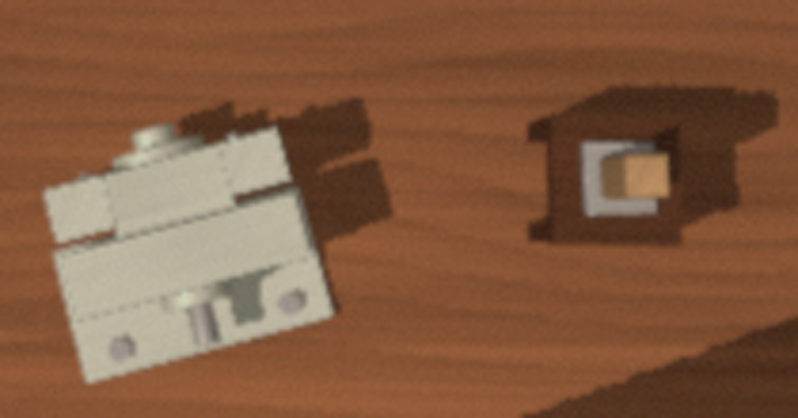

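The crop shows the seam running slightly up to the right, with the dark slots at about (85,240) and (265,195). The stand and wedge are at about (620,180). Case yaw is about 15.3° and stand yaw about 1°. Next I'll work out a wrist-camera view over the stand.

```bash
cat >> h.py <<'E'
from scipy.spatial.transform import Rotation as Ro
def tool(yawdeg):  # tool pointing down, y axis at yaw
    a=np.radians(yawdeg); y=np.array([np.cos(a),np.sin(a),0]); z=np.array([0,0,-1.]); return np.stack([np.cross(y,z),y,z],1)
def plan(pos,yaw,pos0=None,R0=None):
    s=get_state(); pos0=s['eef_pos'] if pos0 is None else pos0; R0=s['eef_rot'] if R0 is None else R0
    sh=R0.T@(np.array(pos,float)-pos0)/40; r=Ro.from_matrix(R0.T@tool(yaw)).as_rotvec(degrees=True)/5
    print('inc',np.round(sh,4).tolist(),np.round(r,3).tolist())
E
python3 - <<'E'
from h import *
c=get_calibration('wrist');s=get_state()
C=-np.array(c['R']).T@np.array(c['t']);print(c['fx'],'cam in tool',s['eef_rot'].T@(C-s['eef_pos']),'\n',np.round(np.array(c['R'])@s['eef_rot'],3))
plan([440,-298,300],1)
E
```

```text
270.7177510247786 cam in tool [  66.69573043   -0.50983044 -142.44423371] 
 [[ 0.     1.     0.001]
 [-0.965  0.    -0.263]
 [-0.263 -0.001  0.965]]
inc [8.9255, -5.7766, -1.7274] [-0.012, -0.01, -15.464]
```

step_arm --increments '[85, 8.925, -5.777, -1.2, 0, 0, -15.46, 85, 8.925, -5.777, -1.2, 0, 0, -15.46, 85, 8.925, -5.777, -1.2, 0, 0, -15.46, 85, 8.925, -5.777, -1.2, 0, 0, -15.46, 85, 8.925, -5.777, -1.2, 0, 0, -15.46, 85, 8.925, -5.777, -1.2, 0, 0, -15.46, 85, 8.925, -5.777, -1.2, 0, 0, -15.46, 85, 8.925, -5.777, -1.2, 0, 0, -15.46, 85, 8.925, -5.777, -1.2, 0, 0, -15.46, 85, 8.925, -5.777, -1.2, 0, 0, -15.46, 85, 8.925, -5.777, -1.2, 0, 0, -15.46, 85, 8.925, -5.777, -1.2, 0, 0, -15.46, 85, 8.925, -5.777, -1.2, 0, 0, -15.46, 85, 8.925, -5.777, -1.2, 0, 0, -15.46]'

```text
time_s: 1.5
eef_pos: [439.3, -299.0, 279.1]
eef_rot: [[-0.015, 1.0, -0.0], [1.0, 0.015, 0.0], [0.0, -0.0, -1.0]]
wrist_force: [-0.4, 0.7, -0.1]
width: 0.995
grip_force: 0.0
```

Run:
```python
from h import *
p,d,c=snap('wrist','w1');s=get_state();print(s['time_s'],s['eef_pos'],s['q'])
W=cloud(load('w1'));P=W.reshape(-1,3)
def rect(lab,m):
    q=P[m]; r=cv2.minAreaRect(q[:,:2].astype(np.float32)); print(lab,len(q),np.round(q.mean(0),1),np.round(r[0],1),np.round(r[1],1),round(r[2],1))
n=np.hypot(P[:,0]-492,P[:,1]+298)<80
rect('handle',n&(P[:,2]>142)&(P[:,2]<160)); rect('collar',n&(P[:,2]>83.5)&(P[:,2]<91)); rect('top',n&(P[:,2]>70)&(P[:,2]<83))
plan([492,-298,112],1)
```

```text
1.55 [ 439.47585979 -298.95462782  279.17172313] [-6.00140052e-01  1.61997678e-01  1.77766757e+00 -5.23186367e-05
  1.20213170e+00 -6.15359388e-01]
handle 805 [ 492.5 -297.2  149.1] [ 493.2 -298.3] [29.7 30.1] 3.6
collar 675 [ 486.1 -290.5   85.9] [ 493.5 -298.3] [49.3 50.1] 2.0
top 3097 [ 488.7 -291.3   79.8] [ 492.2 -297.2] [90.5 90.1] 0.2
inc [0.0035, 1.3141, 4.179] [-0.002, -0.001, -0.025]
```

View pics/w1.png

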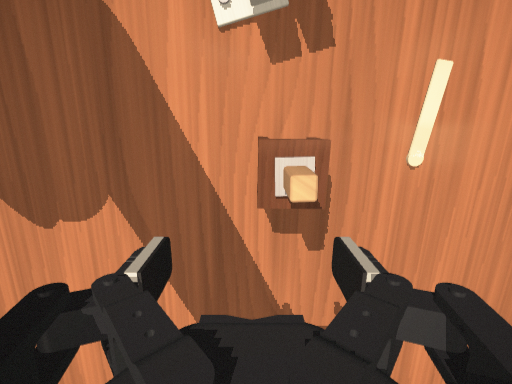

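The wedge's handle is at pixel (302,185), which measures (493.2,-298.3), yaw about 2.5°. Before grasping it I'll view the slots up close.

Run:
```python
from h import *
plan([469,-41,160],15.3)
```

```text
inc [6.4366, 0.8369, 2.9796] [-0.002, -0.001, -2.885]
```

step_arm --increments '[85, 6.437, 0.837, 0, 0, 0, -2.885, 85, 6.437, 0.837, 0, 0, 0, -2.885, 85, 6.437, 0.837, 0, 0, 0, -2.885, 85, 6.437, 0.837, 0, 0, 0, -2.885, 85, 6.437, 0.837, 0, 0, 0, -2.885, 85, 6.437, 0.837, 0, 0, 0, -2.885, 85, 6.437, 0.837, 2.98, 0, 0, -2.885, 85, 6.437, 0.837, 2.98, 0, 0, -2.885, 85, 6.437, 0.837, 2.98, 0, 0, -2.885, 85, 6.437, 0.837, 2.98, 0, 0, -2.885, 85, 6.437, 0.837, 2.98, 0, 0, -2.885, 85, 6.437, 0.837, 2.98, 0, 0, -2.885]'

```text
time_s: 2.75
eef_pos: [470.4, -40.8, 161.7]
eef_rot: [[-0.265, 0.964, 0.003], [0.964, 0.265, -0.0], [-0.001, 0.002, -1.0]]
wrist_force: [-0.4, 0.7, 0.9]
width: 0.993
grip_force: 0.0
```

Run:
```python
from h import *
p,d,c=snap('wrist','w2');s=get_state();print(s['time_s'],s['eef_pos'])
cv2.imwrite('pics/w2b.png',cv2.resize(p[:,:,::-1],(800,600),interpolation=cv2.INTER_CUBIC))
W=cloud(load('w2'));P=W.reshape(-1,3)
a=np.radians(15.3);R=np.array([[np.cos(a),np.sin(a)],[-np.sin(a),np.cos(a)]])
m=(P[:,2]>70)&(P[:,2]<88); Q=(P[m,:2]-[456.5,7.5])@R.T
print(np.median(P[m,2]))
for y0 in range(-90,95,5):
    x=np.sort(Q[(abs(Q[:,1]-y0)<2.5),0])
    if len(x)<5: continue
    g=np.where(np.diff(x)>3)[0]
    print(y0,len(x),x[[0,-1]].round(1),[(x[i].round(1),x[i+1].round(1)) for i in g])
```

```text
2.8 [470.38099506 -40.74481916 161.72091288]
79.7915063547619
-80 383 [-44.4  47.3] [(np.float64(0.6), np.float64(9.8))]
-75 510 [-44.1  47.1] [(np.float64(0.6), np.float64(9.7))]
-70 506 [-45.   47.8] [(np.float64(0.6), np.float64(9.6))]
-65 501 [-44.6  47.5] [(np.float64(0.6), np.float64(9.6))]
-60 528 [-45.1  47.2] [(np.float64(0.6), np.float64(9.5))]
-55 537 [-45.   51.2] [(np.float64(0.6), np.float64(9.4))]
-50 553 [-44.6  51.5] [(np.float64(0.5), np.float64(9.3))]
-45 538 [-45.5  50.7] [(np.float64(0.5), np.float64(9.3))]
-40 604 [-45.1  46.9] []
-35 591 [-44.8  46.8] []
-30 603 [-45.5  46.5] []
-25 630 [-45.1  46.1] []
-20 669 [-45.8  55.9] []
-15 704 [-45.4  56.2] []
-10 719 [-45.2  56.5] []
-5 763 [-56.7  56.7] []
0 890 [-57.1  55.8] []
5 800 [-57.1  56.5] []
10 764 [-55.8  56.2] []
15 876 [-46.5  56.2] []
20 745 [-45.9  55.4] []
25 852 [-46.4  55.6] []
30 799 [-46.4  45.8] []
35 716 [-45.8  45.2] []
40 808 [-46.5  45.7] []
45 795 [-46.1  45.8] []
50 769 [-46.8  45.2] [(np.float64(-1.1), np.float64(8.1))]
55 802 [-46.1  49.8] [(np.float64(-1.1), np.float64(7.6))]
60 852 [-47.   49.4] [(np.float64(-1.1), np.float64(7.6))]
65 800 [-46.5  49.4] [(np.float64(-1.1), np.float64(7.5))]
70 813 [-47.1  44.8] [(np.float64(-1.8), np.float64(7.4))]
75 862 [-46.6  45.6] [(np.float64(-1.8), np.float64(7.3))]
80 866 [-47.2  45. ] [(np.float64(-1.8), np.float64(7.2))]
85 779 [-46.9  44.7] [(np.float64(-1.8), np.float64(7.2))]
90 35 [-4.  44.1] [(np.float64(-4.0), np.float64(20.2))]
```

View pics/w2b.png

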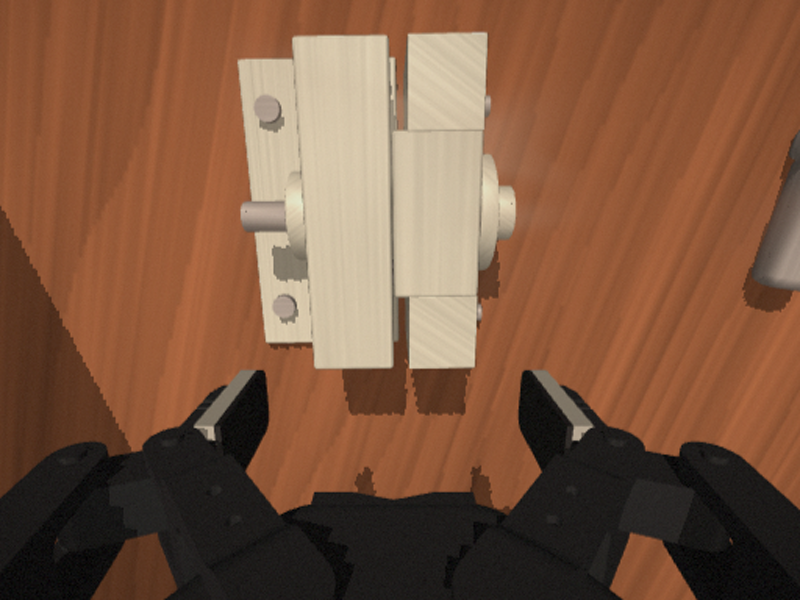

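The case is seen clearly, with the seam at column ~392 and the slots at column ~400 (rows 36–130 and 295–368). The fitted yaw is about 16.1°, and both ends are already roughly 1 mm open. I'll refine the pose and plan the grasp.

```bash
cat >> h.py <<'E'
def caseinfo(f,yaw=16.15,c0=(456.5,7.5),show=True):
    P=cloud(load(f)).reshape(-1,3);a=np.radians(yaw);R=np.array([[np.cos(a),np.sin(a)],[-np.sin(a),np.cos(a)]])
    m=(P[:,2]>74)&(P[:,2]<86);Q=(P[m,:2]-c0)@R.T
    E=[]
    for y0 in range(-82,84,3):
        x=np.sort(Q[abs(Q[:,1]-y0)<1.5,0]); x=x[(x>-50)&(x<50)]
        if len(x)<20: continue
        if abs(y0)<48: g=None
        else:
            w=x[(x>-15)&(x<30)]; i=np.argmax(np.diff(w)) if len(w)>2 else None
            if i is not None: E.append((y0,x[0],w[i],w[i+1]))
    return Q,np.array(E)
E
python3 - <<'E'
from h import *
Q,E=caseinfo('w2')
for s in (-1,1):
    e=E[E[:,0]*s>0]; print(s,e[:,1:].mean(0).round(2),'gap',(e[:,3]-e[:,2]).mean().round(2))
print('slopes',[np.polyfit(E[:,0],E[:,k],1).round(4) for k in (1,2,3)])
b=Q[(Q[:,0]>-44)&(Q[:,0]<-3)]; print('y ext',np.percentile(b[:,1],[0,.2,99.8,100]).round(1))
print(Q[(Q[:,0]>-44)&(Q[:,0]<-30),1].min(),Q[(Q[:,0]>-44)&(Q[:,0]<-30),1].max())
s=get_state();print(s['eef_pos'])
plan([493.2,-298.3,240],2.5);plan([493.2,-298.3,101],2.5)
E
```

```text
-1 [-45.57  -0.4    8.96] gap 9.36
1 [-45.77  -0.42   8.79] gap 9.21
slopes [array([-1.40000e-03, -4.56727e+01]), array([-2.00e-04, -4.09e-01]), array([-1.700e-03,  8.878e+00])]
y ext [-82.1 -81.   86.9  87.4]
-82.1309178365221 87.41554864513671
[470.38099506 -40.74481916 161.72091288]
inc [-6.3618, -1.1518, -1.9532] [0.033, 0.009, 2.575]
inc [-6.358, -1.1615, 1.5218] [0.033, 0.009, 2.575]
```

step_arm --increments '[85, 0, 0, -1.25, 0, 0, 0, 85, -6.36, -1.152, -1.95, 0.033, 0, 2.575, 85, -6.36, -1.152, -1.95, 0.033, 0, 2.575, 85, -6.36, -1.152, -1.95, 0.033, 0, 2.575, 85, -6.36, -1.152, -1.95, 0.033, 0, 2.575, 85, -6.36, -1.152, -1.95, 0.033, 0, 2.575, 85, -6.36, -1.152, -1.95, 0.033, 0, 2.575, 85, -6.36, -1.152, -1.95, 0.033, 0, 2.575, 85, -6.36, -1.152, -1.95, 0.033, 0, 2.575]'

```text
time_s: 3.7
eef_pos: [492.0, -297.0, 238.5]
eef_rot: [[-0.044, 0.999, -0.003], [0.999, 0.044, -0.0], [0.0, -0.003, -1.0]]
wrist_force: [-0.3, 0.2, 0.2]
width: 0.998
grip_force: 0.0
```

Run:
```python
from h import *
plan([493.2,-298.3,101],2.5)
```

```text
inc [-0.0344, 0.0364, 3.4365] [-0.03, -0.001, 0.002]
```

step_arm --increments '[85, 0, 0, 1.2, 0, 0, 0, 85, 0, 0, 2.4, 0, 0, 0, 85, 0, 0, 3.44, 0, 0, 0, 85, 0, 0, 3.44, 0, 0, 0, 85, 0, 0, 3.44, 0, 0, 0, 85, 0, 0, 3.44, 0, 0, 0]'

```text
time_s: 4.3
eef_pos: [493.5, -298.0, 103.0]
eef_rot: [[-0.045, 0.999, 0.0], [0.999, 0.045, -0.002], [-0.002, 0.0, -1.0]]
wrist_force: [0.5, -1.7, 0.5]
width: 0.997
grip_force: 0.0
```

Run:
```python
from h import *
print(get_state()['eef_pos']);plan([493.2,-298.3,101],2.5)
```

```text
[ 493.48692921 -298.00186691  103.03103458]
inc [-0.007, -0.0075, 0.0508] [0.0, 0.025, 0.017]
```

Aligned. Close and lift.

step_arm --increments '[0, 0, 0, 0, 0, 0, 0, 0, 0, 0, 0, 0, 0, 0, 0, 0, 0, 0, 0, 0, 0, 0, 0, 0, 0, 0, 0, 0, 0, 0, 0, 0, 0, 0, 0, 0, 0, 0, 0, 0, 0, 0, 0, 0, 0, 0, 0, 0, 0, 0, 0, 0, 0, 0, 0, 0]' --squeeze 110

```text
time_s: 5.1
eef_pos: [492.4, -298.2, 101.4]
eef_rot: [[-0.044, 0.999, -0.002], [0.999, 0.044, -0.001], [-0.001, -0.002, -1.0]]
wrist_force: [-1.2, 1.0, 7.5]
width: 0.338
grip_force: 109.2
```

step_arm --increments '[0, 0, 0, -0.5, 0, 0, 0, 0, 0, 0, -1.2, 0, 0, 0, 0, 0, 0, -2.2, 0, 0, 0, 0, 0, 0, -3.2, 0, 0, 0, 0, 0, 0, -3.2, 0, 0, 0, 0, 0, 0, -3.2, 0, 0, 0, 0, 0, 0, -3.2, 0, 0, 0]'

```text
time_s: 5.8
eef_pos: [491.3, -297.3, 227.0]
eef_rot: [[-0.044, 0.999, -0.005], [0.999, 0.044, 0.001], [0.001, -0.005, -1.0]]
wrist_force: [-0.1, 0.6, -2.3]
width: 0.34
grip_force: 109.0
```

Run:
```python
from h import *
p,d,c=snap('wrist','w3');s=get_state();print(s['time_s'],s['eef_pos'],s['wrist_force'],s['eef_rot'].round(4).tolist())
W=cloud(load('w3'));T=(W-s['eef_pos'])@s['eef_rot']
np.save('pics/T3.npy',T)
m=(abs(T[...,0])<40)&(abs(T[...,1])<40)&(T[...,2]>-10)&(T[...,2]<120)
q=T[m];print(len(q))
h,e=np.histogram(q[:,2],bins=np.arange(-10,120,2));print([(int(a),int(b)) for a,b in zip(e,h) if b>5])
v,u=np.where(m);print(u.min(),u.max(),v.min(),v.max())
cv2.imwrite('pics/w3b.png',cv2.resize(p[120:300,160:360,::-1],None,fx=3.3,fy=3.3,interpolation=cv2.INTER_CUBIC))
a=np.radians(16.15);o=np.array([455.8,10.0]);ex=np.array([np.cos(a),np.sin(a)]);ey=np.array([-np.sin(a),np.cos(a)])
print('right slot above',o+14*ex-67.5*ey,'left',o+14*ex+67.5*ey)
```

```text
5.85 [ 491.2080752  -297.21036741  226.73825515] [-0.10901263 -0.26397342 -3.24757991] [[-0.0441, 0.999, -0.0055], [0.999, 0.0441, 0.0011], [0.0014, -0.0054, -1.0]]
2915
[(-10, 147), (-8, 105), (-6, 90), (-4, 62), (-2, 73), (0, 55), (2, 64), (4, 57), (6, 59), (8, 50), (10, 46), (12, 24), (14, 1585), (16, 370), (18, 54), (20, 38), (72, 6), (78, 6)]
202 302 187 238
right slot above [488.02284153 -50.94209123] left [450.47218847  78.73037483]
```

View pics/w3b.png

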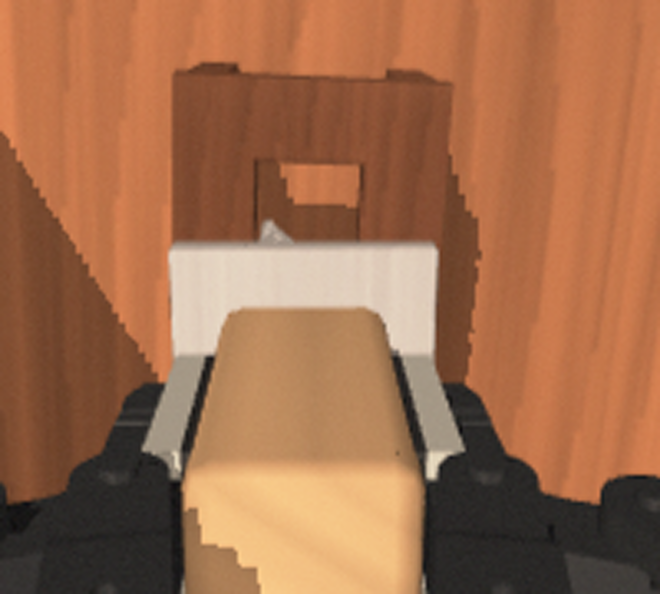

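The wedge is held, the collar is visible at crop rows 245–355, and the blade tip is at about (270,230). Next I'll check the wedge's pose in the hand.

```bash
cat >> h.py <<'E'
def collar(T):
    m=(abs(T[...,0])<40)&(abs(T[...,1])<40)&(T[...,2]>11)&(T[...,2]<19); q=T[m]
    x1=np.percentile(q[:,0],99.5); f=q[(q[:,0]>17)&(q[:,2]<18)]
    print('collar: xmax',x1.round(2),'y',np.percentile(f[:,1],[0.3,99.7]).round(2),'z med',np.median(f[:,2]).round(2))
    A=np.c_[f[:,:2],np.ones(len(f))]; k=np.linalg.lstsq(A,f[:,2],rcond=None)[0];print(' plane',k.round(4))
    e=[(y,f[abs(f[:,1]-y)<2,0].max()) for y in range(-22,23,4)]; print(' yaw slope of front edge',np.polyfit(*np.array(e).T,1).round(4))
E
python3 - <<'E'
from h import *
collar(np.load('pics/T3.npy'))
plan([488,-51,227],16.15)
E
```

```text
collar: xmax 24.49 y [-24.76  24.73] z med 15.44
 plane [ 9.70000e-02 -3.30000e-03  1.34689e+01]
 yaw slope of front edge [2.4000e-03 2.4494e+01]
inc [6.1528, 0.1912, 0.0009] [-0.06, -0.023, -2.725]
```

step_arm --increments '[0, 6.15, 0.19, 0, -0.06, 0, -2.725, 0, 6.15, 0.19, 0, -0.06, 0, -2.725, 0, 6.15, 0.19, 0, -0.06, 0, -2.725, 0, 6.15, 0.19, 0, -0.06, 0, -2.725, 0, 6.15, 0.19, 0, -0.06, 0, -2.725, 0, 6.15, 0.19, 0, -0.06, 0, -2.725, 0, 6.15, 0.19, 0, -0.06, 0, -2.725, 0, 6.15, 0.19, 0, -0.06, 0, -2.725, 0, 6.15, 0.19, 0, -0.06, 0, -2.725]'

```text
time_s: 6.75
eef_pos: [488.8, -52.8, 227.9]
eef_rot: [[-0.277, 0.961, 0.001], [0.961, 0.277, 0.0], [-0.0, 0.001, -1.0]]
wrist_force: [0.1, 1.1, -1.5]
width: 0.336
grip_force: 108.8
```

```bash
cat >> h.py <<'E'
a=np.radians(16.15);O=np.array([455.8,10.0]);EX=np.array([np.cos(a),np.sin(a)]);EY=np.array([-np.sin(a),np.cos(a)])
def where():
    s=get_state();d=s['eef_pos'][:2]-O;f=s['wrist_force']
    print('t',round(s['time_s'],2),'case x',(d@EX).round(2),'y',(d@EY).round(2),'tip z',(s['eef_pos'][2]-91.4).round(2),'F case',(f[:2]@EX).round(1),(f[:2]@EY).round(1),f[2].round(1),'toolz',s['eef_rot'][:2,2].round(4),'yaw',np.degrees(np.arctan2(*s['eef_rot'][1::-1,1])).round(2),'torque',s['torque'].round(2))
def goto(cx,cy,tipz): plan([*(O+cx*EX+cy*EY),tipz+91.4],16.15)
E
python3 - <<'E'
from h import *
where();goto(14,-67.5,90);goto(14,-67.5,65)
T=np.load('pics/T3.npy');m=(abs(T[...,0])<30)&(abs(T[...,1])<30)&(T[...,2]>11)&(T[...,2]<19);q=T[m]
for x in range(14,26,2):
    f=q[abs(q[:,0]-x)<1]; 
    if len(f): print(x,len(f),np.median(f[:,2]).round(2))
E
```

```text
t 6.75 case x 14.26 y -69.46 tip z 136.5 F case 0.4 1.0 -1.5 toolz [0.0014 0.0003] yaw 16.07 torque [ 0.01 -0.03 -0.04]
inc [0.0491, -0.0083, 1.1625] [0.017, 0.002, -0.016]
inc [0.0492, -0.0092, 1.7875] [0.017, 0.002, -0.016]
14 259 15.32
16 251 15.4
18 248 15.35
20 259 15.39
22 259 15.38
24 294 15.96
```

No tilt. I'll lower the tip about 12 mm into the right slot.

step_arm --increments '[0, 0.03, 0, 0.9, 0, 0, 0, 0, 0.03, 0, 1.1, 0, 0, 0, 0, 0.03, 0, 1.25, 0, 0, 0, 0, 0.03, 0, 1.4, 0, 0, 0, 0, 0.03, 0, 1.5, 0, 0, 0, 0, 0.03, 0, 1.6, 0, 0, 0, 0, 0.03, 0, 1.65, 0, 0, 0, 0, 0.03, 0, 1.7, 0, 0, 0, 0, 0.03, 0, 1.7, 0, 0, 0, 0, 0.03, 0, 1.7, 0, 0, 0]'

```text
time_s: 7.75
eef_pos: [488.3, -50.6, 160.3]
eef_rot: [[-0.278, 0.96, 0.001], [0.96, 0.278, 0.0], [-0.0, 0.001, -1.0]]
wrist_force: [-3.4, -1.5, -2.9]
width: 0.337
grip_force: 109.3
```

```bash
python3 -c "
from h import *
where()"
```

```text
t 7.75 case x 14.34 y -67.19 tip z 68.85 F case -3.7 -0.5 -2.9 toolz [0.0013 0.0003] yaw 16.16 torque [-0.28  0.75 -0.  ]
```

step_arm --increments '[0, 0, -0.03, 0, 0, 0, 0, 0, 0, -0.05, 0, 0, 0, 0, 0, 0, -0.065, 0, 0, 0, 0, 0, 0, -0.075, 0, 0, 0, 0, 0, 0, -0.075, 0, 0, 0, 0, 0, 0, -0.075, 0, 0, 0, 0]'

```text
time_s: 8.35
eef_pos: [486.1, -51.4, 160.5]
eef_rot: [[-0.278, 0.961, 0.003], [0.961, 0.278, 0.0], [-0.0, 0.003, -1.0]]
wrist_force: [0.6, -0.5, -2.1]
width: 0.338
grip_force: 109.0
```

```bash
python3 -c "
from h import *
where()"
```

```text
t 8.35 case x 12.02 y -67.35 tip z 69.06 F case 0.4 -0.6 -2.1 toolz [0.0027 0.0004] yaw 16.15 torque [0.04 0.01 0.  ]
```

step_arm --increments '[0, 0, -0.02, 0, 0, 0, 0, 0, 0, -0.03, 0, 0, 0, 0, 0, 0, -0.03, 0, 0, 0, 0]'

```text
time_s: 8.65
eef_pos: [484.7, -51.7, 160.4]
eef_rot: [[-0.278, 0.961, 0.002], [0.961, 0.278, 0.0], [-0.0, 0.002, -1.0]]
wrist_force: [0.1, -0.6, -2.7]
width: 0.337
grip_force: 109.0
```

```bash
python3 -c "
from h import *
where()"
```

```text
t 8.65 case x 10.59 y -67.3 tip z 68.95 F case -0.1 -0.6 -2.7 toolz [0.0023 0.0004] yaw 16.16 torque [ 0.01 -0.01 -0.  ]
```

step_arm --increments '[0, 0, -0.015, 0, 0, 0, 0, 0, 0, -0.025, 0, 0, 0, 0, 0, 0, -0.025, 0, 0, 0, 0]'

```text
time_s: 8.95
eef_pos: [484.3, -51.9, 160.5]
eef_rot: [[-0.278, 0.961, 0.004], [0.961, 0.278, 0.001], [-0.0, 0.004, -1.0]]
wrist_force: [3.1, 0.8, -2.6]
width: 0.34
grip_force: 108.9
```

```bash
python3 -c "
from h import *
where()"
```

```text
t 8.95 case x 10.19 y -67.38 tip z 69.11 F case 3.2 -0.1 -2.6 toolz [0.0035 0.0006] yaw 16.15 torque [ 0.31 -0.65 -0.01]
```

step_arm --increments '[0, 0, 0, 0.08, 0, 0, 0, 0, 0, 0, 0.16, 0, 0, 0, 0, 0, 0, 0.24, 0, 0, 0, 0, 0, 0, 0.32, 0, 0, 0, 0, 0, 0, 0.38, 0, 0, 0, 0, 0, 0, 0.42, 0, 0, 0, 0, 0, 0, 0.42, 0, 0, 0]'

```text
time_s: 9.65
eef_pos: [484.5, -52.1, 144.0]
eef_rot: [[-0.278, 0.96, 0.004], [0.96, 0.278, 0.0], [-0.001, 0.003, -1.0]]
wrist_force: [2.8, 1.0, 4.7]
width: 0.338
grip_force: 110.4
```

```bash
python3 -c "
from h import *
where()"
```

```text
t 9.65 case x 10.29 y -67.64 tip z 52.64 F case 2.9 0.2 4.7 toolz [0.0036 0.0001] yaw 16.16 torque [ 0.05 -0.58 -0.  ]
```

step_arm --increments '[0, 0, 0, 0.06, 0, 0, 0, 0, 0, 0, 0.12, 0, 0, 0, 0, 0, 0, 0.18, 0, 0, 0, 0, 0, 0, 0.24, 0, 0, 0, 0, 0, 0, 0.24, 0, 0, 0, 0, 0, 0, 0.24, 0, 0, 0]'

```text
time_s: 10.25
eef_pos: [484.6, -52.2, 134.4]
eef_rot: [[-0.278, 0.96, 0.004], [0.96, 0.278, -0.0], [-0.001, 0.004, -1.0]]
wrist_force: [3.2, 0.1, 4.6]
width: 0.337
grip_force: 110.1
```

Run:
```python
from h import *
where(); p,d,c=snap('wrist','w4'); s=get_state(); W=cloud(load('w4')); collar((W-s['eef_pos'])@s['eef_rot'])
Q,E=caseinfo('w4')
for k in (-1,1):
    e=E[E[:,0]*k>0]
    if len(e): print(k,len(e),'gap',(e[:,3]-e[:,2]).round(1))
```

```text
t 10.25 case x 10.35 y -67.72 tip z 43.02 F case 3.1 -0.8 4.6 toolz [ 0.0037 -0.    ] yaw 16.17 torque [-0.08 -0.7   0.03]
collar: xmax 24.5 y [-24.78  24.84] z med 15.64
 plane [ 7.20000e-02 -9.00000e-04  1.41814e+01]
 yaw slope of front edge [2.20000e-03 2.44944e+01]
-1 1 gap [12.1]
1 10 gap [9.2 9.2 9.1 9.1 9.1 9.1 9.1 8.5 8.5 8.5]
```

Right end is at about 5 mm, left at about 0.8. Next I'll move to the left slot.

step_arm --increments '[0, 0, 0.005, -0.4, 0, 0, 0, 0, 0, 0.02, -1.0, 0, 0, 0, 0, 0, 0.04, -1.5, 0, 0, 0, 0, 0.6, 0.04, -1.5, 0, 0, 0, 0, 1.8, 0.04, -1.5, 0, 0, 0, 0, 3.37, 0.04, -1.5, 0, 0, 0, 0, 3.37, 0.04, -1.5, 0, 0, 0, 0, 3.37, 0.04, -1.5, 0, 0, 0, 0, 3.37, 0.04, -1.5, 0, 0, 0, 0, 3.37, 0.04, -1.5, 0, 0, 0, 0, 3.37, 0.04, -1.5, 0, 0, 0]'

```text
time_s: 11.4
eef_pos: [447.9, 76.9, 193.8]
eef_rot: [[-0.277, 0.961, 0.002], [0.961, 0.277, 0.0], [-0.0, 0.002, -1.0]]
wrist_force: [0.1, -0.4, -2.0]
width: 0.341
grip_force: 111.9
```

Run:
```python
from h import *
where(); p,d,c=snap('wrist','w5'); s=get_state(); W=cloud(load('w5')); collar((W-s['eef_pos'])@s['eef_rot'])
Q,E=caseinfo('w5')
for k in (-1,1):
    e=E[E[:,0]*k>0]
    if len(e): print(k,len(e),'gap',(e[:,3]-e[:,2]).round(1))
goto(12.2,67.5,68)
```

```text
t 11.4 case x 11.0 y 66.44 tip z 102.35 F case -0.0 -0.4 -2.0 toolz [0.0018 0.0001] yaw 16.07 torque [ 0.03 -0.01  0.  ]
collar: xmax 24.47 y [-24.77  24.84] z med 15.7
 plane [ 7.80000e-02 -1.30000e-03  1.41083e+01]
 yaw slope of front edge [6.00000e-04 2.44959e+01]
1 6 gap [30.5 10.8  9.8  9.7  9.6  9.6]
inc [0.0248, 0.0265, 0.8601] [0.022, 0.005, -0.015]
```

step_arm --increments '[0, 0.02, 0.027, 0.2, 0, 0, 0, 0, 0.02, 0.027, 0.4, 0, 0, 0, 0, 0.02, 0.027, 0.55, 0, 0, 0, 0, 0.02, 0.027, 0.7, 0, 0, 0, 0, 0.02, 0.027, 0.84, 0, 0, 0, 0, 0.02, 0.027, 0.84, 0, 0, 0, 0, 0.02, 0.027, 0.84, 0, 0, 0]'

```text
time_s: 12.15
eef_pos: [448.6, 79.1, 160.2]
eef_rot: [[-0.278, 0.96, 0.002], [0.96, 0.278, 0.0], [-0.0, 0.002, -1.0]]
wrist_force: [-0.7, 1.4, -2.7]
width: 0.338
grip_force: 111.9
```

```bash
python3 -c "
from h import *
where()"
```

```text
t 12.15 case x 12.3 y 68.33 tip z 68.82 F case -0.3 1.5 -2.7 toolz [0.002  0.0003] yaw 16.16 torque [ 0.01  0.01 -0.05]
```

In the slot and free of contact. I'll move toward the bolted half until it touches.

step_arm --increments '[0, 0, -0.02, 0, 0, 0, 0, 0, 0, -0.035, 0, 0, 0, 0, 0, 0, -0.045, 0, 0, 0, 0, 0, 0, -0.045, 0, 0, 0, 0]'

```text
time_s: 12.55
eef_pos: [446.9, 78.5, 160.5]
eef_rot: [[-0.278, 0.961, 0.003], [0.961, 0.278, 0.0], [-0.0, 0.003, -1.0]]
wrist_force: [0.8, -0.0, -2.7]
width: 0.338
grip_force: 111.9
```

```bash
python3 -c "
from h import *
where()"
```

```text
t 12.55 case x 10.54 y 68.27 tip z 69.1 F case 0.7 -0.3 -2.7 toolz [0.0026 0.0004] yaw 16.16 torque [-0.04  0.   -0.01]
```

step_arm --increments '[0, 0, -0.015, 0, 0, 0, 0, 0, 0, -0.02, 0.05, 0, 0, 0, 0, 0, -0.02, 0.13, 0, 0, 0, 0, 0, -0.02, 0.21, 0, 0, 0, 0, 0, -0.02, 0.29, 0, 0, 0, 0, 0, -0.02, 0.37, 0, 0, 0, 0, 0, -0.02, 0.45, 0, 0, 0, 0, 0, -0.02, 0.53, 0, 0, 0, 0, 0, -0.02, 0.6, 0, 0, 0, 0, 0, -0.02, 0.6, 0, 0, 0, 0, 0, -0.02, 0.6, 0, 0, 0]'

```text
time_s: 13.65
eef_pos: [446.8, 78.4, 136.5]
eef_rot: [[-0.278, 0.961, 0.003], [0.961, 0.278, 0.001], [-0.0, 0.003, -1.0]]
wrist_force: [1.4, -0.5, 2.9]
width: 0.336
grip_force: 112.4
```

```bash
python3 -c "
from h import *
where()"
```

```text
t 13.65 case x 10.35 y 68.17 tip z 45.13 F case 1.2 -0.9 2.9 toolz [0.0034 0.0005] yaw 16.15 torque [ 0.08 -0.52 -0.04]
```

step_arm --increments '[0, 0, 0, 0.07, 0, 0, 0, 0, 0, 0, 0.14, 0, 0, 0, 0, 0, 0, 0.21, 0, 0, 0, 0, 0, 0, 0.28, 0, 0, 0, 0, 0, 0, 0.32, 0, 0, 0, 0, 0, 0, 0.32, 0, 0, 0, 0, 0, 0, 0.32, 0, 0, 0]'

```text
time_s: 14.35
eef_pos: [446.8, 78.5, 123.8]
eef_rot: [[-0.278, 0.961, 0.003], [0.961, 0.278, 0.001], [-0.0, 0.003, -1.0]]
wrist_force: [1.9, 0.8, 4.9]
width: 0.34
grip_force: 112.7
```

```bash
python3 -c "
from h import *
where()"
```

```text
t 14.35 case x 10.38 y 68.26 tip z 32.45 F case 2.1 0.3 4.9 toolz [0.0034 0.0007] yaw 16.15 torque [ 0.06 -0.42 -0.08]
```

step_arm --increments '[0, 0, 0.005, -0.4, 0, 0, 0, 0, 0, 0.03, -1.0, 0, 0, 0, 0, 0, 0.06, -1.8, 0, 0, 0, 0, -0.6, 0.06, -1.8, 0, 0, 0, 0, -1.8, 0.06, -1.8, 0, 0, 0, 0, -3.39, 0.06, -1.8, 0, 0, 0, 0, -3.39, 0.06, -1.8, 0, 0, 0, 0, -3.39, 0.06, -1.8, 0, 0, 0, 0, -3.39, 0.06, -1.8, 0, 0, 0, 0, -3.39, 0.06, -1.8, 0, 0, 0, 0, -3.39, 0.06, -1.8, 0, 0, 0]'

```text
time_s: 15.45
eef_pos: [485.6, -50.1, 195.4]
eef_rot: [[-0.28, 0.96, 0.002], [0.96, 0.28, 0.001], [0.0, 0.002, -1.0]]
wrist_force: [0.3, -0.5, -2.5]
width: 0.338
grip_force: 112.4
```

Run:
```python
from h import *
where(); p,d,c=snap('wrist','w6'); s=get_state(); W=cloud(load('w6')); collar((W-s['eef_pos'])@s['eef_rot'])
Q,E=caseinfo('w6')
for k in (-1,1):
    e=E[E[:,0]*k>0]
    if len(e): print(k,e[:,0],'gap',(e[:,3]-e[:,2]).round(1))
goto(12.2,-67.5,60)
```

```text
t 15.45 case x 11.9 y -66.06 tip z 104.01 F case 0.1 -0.5 -2.5 toolz [0.0016 0.0007] yaw 16.24 torque [-0.01  0.04  0.  ]
collar: xmax 24.66 y [-24.9   24.71] z med 15.74
 plane [ 7.78000e-02 -1.70000e-03  1.41686e+01]
 yaw slope of front edge [4.10000e-03 2.47307e+01]
-1 [-64. -61. -58. -55. -52. -49.] gap [13.8 12.9 12.8 12.8 12.8 12.8]
1 [50. 53. 56. 59. 62. 65. 68. 71. 74. 77. 80. 83.] gap [15.7 15.7 15.7 15.7 16.4 16.4 16.3 16.2 16.2 16.1 16.1 16. ]
inc [-0.0318, 0.0023, 1.1025] [0.023, -0.0, 0.018]
```

step_arm --increments '[0, -0.02, 0, 0.3, 0, 0, 0, 0, -0.02, 0, 0.6, 0, 0, 0, 0, -0.02, 0, 0.8, 0, 0, 0, 0, -0.02, -0.01, 1.0, 0, 0, 0, 0, -0.02, -0.03, 1.1, 0, 0, 0, 0, -0.02, -0.04, 1.1, 0, 0, 0, 0, -0.02, -0.04, 1.1, 0, 0, 0]'

```text
time_s: 16.2
eef_pos: [484.9, -52.6, 151.7]
eef_rot: [[-0.278, 0.961, 0.002], [0.961, 0.278, 0.0], [-0.0, 0.002, -1.0]]
wrist_force: [-0.6, -0.5, -2.2]
width: 0.336
grip_force: 112.3
```

```bash
python3 -c "
from h import *
where()"
```

```text
t 16.2 case x 10.57 y -68.19 tip z 60.25 F case -0.7 -0.3 -2.2 toolz [0.0023 0.0004] yaw 16.15 torque [ 0.03 -0.02  0.  ]
```

step_arm --increments '[0, 0, -0.014, 0, 0, 0, 0, 0, 0, -0.014, 0.12, 0, 0, 0, 0, 0, -0.014, 0.24, 0, 0, 0, 0, 0, -0.014, 0.32, 0, 0, 0, 0, 0, -0.014, 0.4, 0, 0, 0, 0, 0, -0.014, 0.48, 0, 0, 0, 0, 0, -0.014, 0.56, 0, 0, 0, 0, 0, -0.014, 0.64, 0, 0, 0, 0, 0, -0.014, 0.72, 0, 0, 0, 0, 0, -0.014, 0.8, 0, 0, 0, 0, 0, -0.014, 0.88, 0, 0, 0, 0, 0, -0.014, 0.96, 0, 0, 0, 0, 0, -0.014, 0.97, 0, 0, 0, 0, 0, -0.014, 0.97, 0, 0, 0]'

```text
time_s: 17.6
eef_pos: [484.9, -52.8, 113.1]
eef_rot: [[-0.278, 0.96, 0.003], [0.96, 0.278, 0.0], [-0.001, 0.003, -1.0]]
wrist_force: [1.0, -0.9, 4.6]
width: 0.343
grip_force: 113.2
```

```bash
python3 -c "
from h import *
where()"
```

```text
t 17.6 case x 10.51 y -68.44 tip z 21.71 F case 0.7 -1.1 4.6 toolz [0.0032 0.0001] yaw 16.17 torque [-0.08 -0.11 -0.02]
```

step_arm --increments '[0, 0, 0.005, -0.4, 0, 0, 0, 0, 0, 0.03, -1.0, 0, 0, 0, 0, 0, 0.05, -2.05, 0, 0, 0, 0, 0.4, 0.05, -2.05, 0, 0, 0, 0, 1.6, 0.05, -2.05, 0, 0, 0, 0, 3.39, 0.05, -2.05, 0, 0, 0, 0, 3.39, 0.05, -2.05, 0, 0, 0, 0, 3.39, 0.05, -2.05, 0, 0, 0, 0, 3.39, 0.05, -2.05, 0, 0, 0, 0, 3.39, 0.05, -2.05, 0, 0, 0, 0, 3.39, 0.05, -2.05, 0, 0, 0]'

```text
time_s: 18.7
eef_pos: [448.6, 77.3, 194.6]
eef_rot: [[-0.277, 0.961, 0.002], [0.961, 0.277, 0.0], [-0.0, 0.002, -1.0]]
wrist_force: [-0.2, -0.0, -2.8]
width: 0.336
grip_force: 112.6
```

Run:
```python
from h import *
where(); p,d,c=snap('wrist','w7')
Q,E=caseinfo('w7')
for k in (-1,1):
    e=E[E[:,0]*k>0]
    if len(e): print(k,e[:,0],'gap',(e[:,3]-e[:,2]).round(1))
goto(11.7,67.5,60)
```

```text
t 18.7 case x 11.79 y 66.64 tip z 103.19 F case -0.2 0.0 -2.8 toolz [0.002  0.0001] yaw 16.09 torque [ 0.01 -0.02  0.01]
1 [68. 71. 74. 77. 80. 83.] gap [16.7 16.7 15.7 15.7 15.6 15.7]
inc [0.0211, -0.0046, 1.0799] [0.023, 0.004, -0.013]
```

step_arm --increments '[0, 0.02, 0, 0.3, 0, 0, 0, 0, 0.02, 0, 0.6, 0, 0, 0, 0, 0.02, 0, 0.8, 0, 0, 0, 0, 0.02, -0.01, 1.0, 0, 0, 0, 0, 0.02, -0.02, 1.1, 0, 0, 0, 0, 0.02, -0.035, 1.1, 0, 0, 0, 0, 0.02, -0.035, 1.1, 0, 0, 0]'

```text
time_s: 19.45
eef_pos: [447.0, 78.6, 150.8]
eef_rot: [[-0.278, 0.96, 0.002], [0.96, 0.278, 0.0], [-0.0, 0.002, -1.0]]
wrist_force: [-0.1, -0.3, -3.3]
width: 0.338
grip_force: 112.3
```

```bash
python3 -c "
from h import *
where()"
```

```text
t 19.45 case x 10.64 y 68.33 tip z 59.42 F case -0.1 -0.2 -3.3 toolz [0.0023 0.0004] yaw 16.16 torque [ 0.01 -0.01  0.04]
```

step_arm --increments '[0, 0, -0.016, 0, 0, 0, 0, 0, 0, -0.016, 0.15, 0, 0, 0, 0, 0, -0.016, 0.3, 0, 0, 0, 0, 0, -0.016, 0.4, 0, 0, 0, 0, 0, -0.016, 0.48, 0, 0, 0, 0, 0, -0.016, 0.56, 0, 0, 0, 0, 0, -0.016, 0.64, 0, 0, 0, 0, 0, -0.016, 0.72, 0, 0, 0, 0, 0, -0.016, 0.8, 0, 0, 0, 0, 0, -0.016, 0.88, 0, 0, 0, 0, 0, -0.016, 0.96, 0, 0, 0, 0, 0, -0.016, 0.97, 0, 0, 0, 0, 0, -0.016, 0.97, 0, 0, 0]'

```text
time_s: 20.75
eef_pos: [446.9, 78.4, 112.3]
eef_rot: [[-0.278, 0.96, 0.003], [0.961, 0.278, 0.0], [-0.0, 0.003, -1.0]]
wrist_force: [0.6, -0.3, 4.5]
width: 0.341
grip_force: 113.5
```

```bash
python3 -c "
from h import *
where()"
```

```text
t 20.75 case x 10.46 y 68.19 tip z 20.87 F case 0.5 -0.4 4.5 toolz [0.0031 0.0004] yaw 16.16 torque [-0.03 -0.29 -0.11]
```

step_arm --increments '[0, 0, 0.005, -0.4, 0, 0, 0, 0, 0, 0.03, -1.0, 0, 0, 0, 0, 0, 0.05, -2.05, 0, 0, 0, 0, 0, 0.05, -3.2, 0, 0, 0, 0, -1, 0.05, -3.5, 0, 0, 0, 0, -2.2, 0.05, -3.5, 0, 0, 0, 0, -3.3, 0.05, -3.5, 0, 0, 0, 0, -3.3, 0.05, -3.5, 0, 0, 0, 0, -3.3, 0.05, -3.5, 0, 0, 0, 0, -3.3, 0.05, -3.5, 0, 0, 0]'

```text
time_s: 21.75
eef_pos: [483.9, -47.4, 251.4]
eef_rot: [[-0.278, 0.961, 0.0], [0.961, 0.278, 0.001], [0.001, 0.001, -1.0]]
wrist_force: [-0.5, 0.1, -1.9]
width: 0.338
grip_force: 112.8
```

Run:
```python
from h import *
where(); p,d,c=snap('wrist','w8');s=get_state(); W=cloud(load('w8')); collar((W-s['eef_pos'])@s['eef_rot'])
Q,E=caseinfo('w8')
for k in (-1,1):
    e=E[E[:,0]*k>0]
    if len(e): print(k,e[:,0],'gap',(e[:,3]-e[:,2]).round(1))
plan([491.3,-297.5,227],1);
```

```text
t 21.75 case x 11.0 y -62.9 tip z 159.95 F case -0.4 0.2 -1.9 toolz [0.0004 0.0009] yaw 16.16 torque [-0.01  0.05 -0.02]
collar: xmax 24.33 y [-24.94  24.63] z med 15.8
 plane [ 5.63000e-02 -1.00000e-03  1.46577e+01]
 yaw slope of front edge [-1.10000e-03  2.43628e+01]
-1 [-76. -73. -70. -67. -64. -61. -58. -55. -52. -49.] gap [30.  23.9 19.1 19.1 19.1 19.  19.1 19.  20.  19.9]
1 [50. 53. 56. 59. 62. 65. 68. 71. 74. 77. 80. 83.] gap [19.5 19.4 19.5 19.3 19.4 19.3 20.1 20.1 20.  19.9 19.9 19.9]
inc [-6.063, -1.5727, 0.6075] [0.011, -0.008, 3.04]
```

Both ends are about 11 mm open. I'll return the wedge to the stand.

```bash
python3 -c "
from h import *
plan([492,-298,227],2.5)"
```

```text
inc [-6.0799, -1.5594, 0.6075] [0.011, -0.008, 2.74]
```

step_arm --increments '[0, -6.08, -1.56, 0, 0, 0, 2.74, 0, -6.08, -1.56, 0, 0, 0, 2.74, 0, -6.08, -1.56, 0, 0, 0, 2.74, 0, -6.08, -1.56, 0, 0, 0, 2.74, 0, -6.08, -1.56, 0, 0, 0, 2.74, 0, -6.08, -1.56, 0, 0, 0, 2.74, 0, -6.08, -1.56, 0.6, 0, 0, 2.74, 0, -6.08, -1.56, 0.6, 0, 0, 2.74, 0, -6.08, -1.56, 0.6, 0, 0, 2.74, 0, -6.08, -1.56, 0.6, 0, 0, 2.74]'

```text
time_s: 22.8
eef_pos: [493.2, -298.0, 228.8]
eef_rot: [[-0.044, 0.999, 0.003], [0.999, 0.044, 0.0], [-0.0, 0.003, -1.0]]
wrist_force: [-0.4, -0.3, -2.3]
width: 0.342
grip_force: 112.6
```

Run:
```python
from h import *
p,d,c=snap('wrist','w9');s=get_state();print(s['eef_pos'])
P=cloud(load('w9')).reshape(-1,3);q=P[(np.hypot(P[:,0]-492,P[:,1]+297)<75)&(P[:,2]>72)&(P[:,2]<84)]
r=cv2.minAreaRect(q[:,:2].astype(np.float32));print(r, q[:,0].min(),q[:,0].max(),q[:,1].min(),q[:,1].max())
plan([492,-298,110],2.5);plan([492,-298,102],2.5)
```

```text
[ 493.23602969 -298.27360418  228.90100581]
((492.2725830078125, -296.712158203125), (89.3932876586914, 89.06864166259766), 0.22223566472530365) 447.46381757618417 536.8451184030929 -341.41385800105576 -252.09463359005343
inc [0.0092, -0.0405, 2.9724] [0.038, 0.004, 0.006]
inc [0.0093, -0.0412, 3.1724] [0.038, 0.004, 0.006]
```

step_arm --increments '[0, 0.02, -0.02, 0.6, 0, 0, 0, 0, 0.02, -0.02, 1.2, 0, 0, 0, 0, 0.02, -0.02, 1.8, 0, 0, 0, 0, 0.02, -0.02, 2.3, 0, 0, 0, 0, 0.02, -0.02, 2.7, 0, 0, 0, 0, 0.02, -0.02, 3.0, 0, 0, 0, 0, 0.02, -0.02, 3.0, 0, 0, 0]'

```text
time_s: 23.55
eef_pos: [491.6, -297.4, 107.0]
eef_rot: [[-0.043, 0.999, 0.001], [0.999, 0.043, 0.001], [0.001, 0.001, -1.0]]
wrist_force: [-0.1, 0.4, -1.6]
width: 0.336
grip_force: 112.6
```

Run:
```python
from h import *
s=get_state();print(s['time_s'],s['eef_pos'],s['wrist_force'])
```

```text
23.55 [ 491.56836126 -297.41596491  106.97669651] [-0.05467113  0.35591581 -1.5738229 ]
```

step_arm --increments '[0, 0, 0, 0.04, 0, 0, 0, 0, 0, 0, 0.08, 0, 0, 0, 0, 0, 0, 0.12, 0, 0, 0, 0, 0, 0, 0.14, 0, 0, 0, 0, 0, 0, 0.14, 0, 0, 0]'

```text
time_s: 24.05
eef_pos: [492.1, -298.1, 102.5]
eef_rot: [[-0.043, 0.999, 0.003], [0.999, 0.043, 0.0], [0.0, 0.003, -1.0]]
wrist_force: [-0.3, 1.1, -1.8]
width: 0.337
grip_force: 112.6
```

step_arm --increments '[0, 0, 0, 0.02, 0, 0, 0, 0, 0, 0, 0.03, 0, 0, 0, 0, 0, 0, 0.03, 0, 0, 0]'

```text
time_s: 24.35
eef_pos: [492.2, -298.1, 101.5]
eef_rot: [[-0.043, 0.999, 0.003], [0.999, 0.043, 0.0], [0.0, 0.003, -1.0]]
wrist_force: [-0.8, -0.2, 4.6]
width: 0.341
grip_force: 113.6
```

Seated: the stand now carries the weight. Release and back off straight up.

step_arm --increments '[85, 0, 0, 0, 0, 0, 0, 85, 0, 0, 0, 0, 0, 0, 85, 0, 0, 0, 0, 0, 0, 85, 0, 0, 0, 0, 0, 0, 85, 0, 0, 0, 0, 0, 0, 85, 0, 0, 0, 0, 0, 0, 85, 0, 0, 0, 0, 0, 0, 85, 0, 0, -0.5, 0, 0, 0, 85, 0, 0, -1.5, 0, 0, 0, 85, 0, 0, -2.7, 0, 0, 0, 85, 0, 0, -4, 0, 0, 0, 85, 0, -1.2, -4.8, 0, 0, 0, 85, 0, -1.2, -4.8, 0, 0, 0, 85, 0, -1.2, -4.8, 0, 0, 0]'

```text
time_s: 25.75
eef_pos: [443.2, -300.5, 294.0]
eef_rot: [[-0.042, 0.999, 0.004], [0.999, 0.042, -0.001], [-0.001, 0.004, -1.0]]
wrist_force: [-0.2, -0.3, -0.6]
width: 0.995
grip_force: 0.0
```

Run:
```python
from h import *
p,d,c=snap('wrist','w10');snap('top','top2');s=get_state();print(s['time_s'],s['eef_pos'],s['wrist_force'],s['width'])
P=cloud(load('w10')).reshape(-1,3)
for n,lo,hi in (('handle',142,160),('collar',83.5,91),('top',70,83)):
    q=P[(np.hypot(P[:,0]-492,P[:,1]+297)<75)&(P[:,2]>lo)&(P[:,2]<hi)];r=cv2.minAreaRect(q[:,:2].astype(np.float32));print(n,np.median(q[:,2]),r)
plan([469,-41,240],16.15);plan([469,-41,150],16.15)
```

```text
25.85 [ 443.67091348 -299.94733196  291.90498058] [-0.17352673  0.30865624 -0.148947  ] 1.0008074795979072
handle 149.45544350219058 ((492.2100524902344, -298.7378845214844), (29.947895050048828, 30.819351196289062), 3.505394220352173)
collar 85.78554070294824 ((492.1667175292969, -298.44366455078125), (49.81010055541992, 48.610572814941406), 2.5760421752929688)
top 79.86782868496181 ((491.9990234375, -297.3695983886719), (90.09453582763672, 90.37174987792969), 0.19418887794017792)
inc [6.4395, 0.9054, 1.3061] [0.021, -0.01, -2.743]
inc [6.4371, 0.9015, 3.5561] [0.021, -0.01, -2.743]
```

View pics/top2.png

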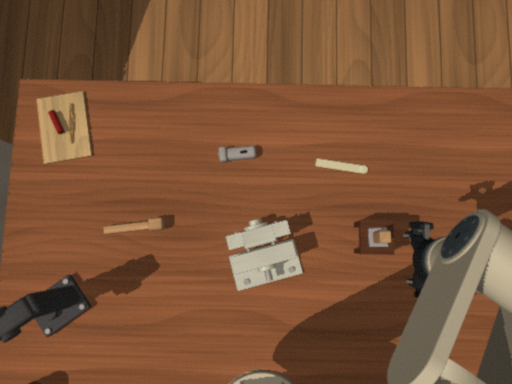

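The top view shows the wedge upright in its stand at (378,237), an even gap along the seam at (262,245), and the bystanders where they were. I'll do one close check of the opening from the same viewpoint as at the start.

step_arm --increments '[85, 6.44, 0.9, 0, 0, 0, -2.743, 85, 6.44, 0.9, 0, 0, 0, -2.743, 85, 6.44, 0.9, 0, 0, 0, -2.743, 85, 6.44, 0.9, 0, 0, 0, -2.743, 85, 6.44, 0.9, 0, 0, 0, -2.743, 85, 6.44, 0.9, 0, 0, 0, -2.743, 85, 6.44, 0.9, 3.2, 0, 0, -2.743, 85, 6.44, 0.9, 3.2, 0, 0, -2.743, 85, 6.44, 0.9, 3.2, 0, 0, -2.743, 85, 6.44, 0.9, 3.2, 0, 0, -2.743, 85, 6.44, 0.9, 3.2, 0, 0, -2.743, 85, 6.44, 0.9, 3.2, 0, 0, -2.743]'

```text
time_s: 27.05
eef_pos: [470.2, -41.4, 166.4]
eef_rot: [[-0.278, 0.96, 0.004], [0.96, 0.278, 0.0], [-0.001, 0.004, -1.0]]
wrist_force: [1.1, -0.1, -0.4]
width: 0.996
grip_force: 0.0
```

Run:
```python
from h import *
snap('wrist','w11');print(get_state()['eef_pos'])
Q,E=caseinfo('w11')
for s in (-1,1):
    e=E[E[:,0]*s>0]; print(s,e[:,1:].mean(0).round(2),'gap',(e[:,3]-e[:,2]).round(2))
```

```text
[470.23696258 -41.44721059 166.61750486]
-1 [-45.6   -0.57  18.74] gap [21.08 19.11 19.06 19.09 19.05 19.05 18.98 19.05 19.05 19.49 19.4  19.32]
1 [-45.72  -0.39  18.76] gap [19.12 19.14 19.1  19.1  19.27 19.21 19.15 19.09 19.15 19.17 19.13 19.16]
```

```bash
python3 -c "
from cell import *
print(sign_off())"
```

```text
the job is handed in; nothing more can be done
None
```

The job is handed in with no verdict returned. The last camera check put both ends of the cover about 10.5–11 mm off the bolted half, and the wedge is back upright and released in its stand, with the bystanders where they were (about 27 s used).

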